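# Feel the comparator carriage home and lock it

### The arm

A 6-joint arm with a two-finger parallel gripper is mounted at the origin on the work surface. World frame = base frame: x ahead of the robot, y to its left, z up, the work surface at z = 0. Lengths are in m, angles in rad, forces in N, time in s.
With the tool pointing down it reaches from about 0.3 to 0.875 m from the base axis. Payload 6.4 kg.
Tool frame: the origin (TCP) lies on the centre line of the jaws, within the pads' length; the fingertips stand 25 mm ahead of it and the grasp point (between the pads) lies 6 mm ahead of it; z points along the fingers, y is the line along which they close (so a half turn about z gives the same grasp; the last joint's range is limited). The gripper opens to 85 mm and grips with 20 to 120 N. Pads are 22 mm wide; open, the fingers measure 114 mm over their backs; the gripper's body (76 mm by 85 mm) begins 54 mm behind the grasp point. The pads swing forward as they close: fully open they stand 13 mm farther back than shut.
Start: joints at [0.898, 0.181, 1.607, -0, 1.354, -0.206], TCP at [0.259, 0.514, 0.256] pointing down, gripper open.
Joint ranges: [-2.99, 2.99], [-0.89, 2.07], [0.3, 2.58], [-1.14, 4.28], [0, 2.63], [-3.12, 3.12]. Speed limits (rad/s): [2.57, 2.57, 3.01, 3.14, 3.14, 3.14].

### API

Orientations are given as a unit quaternion [w, x, y, z].
In Python, from bench import get_obs, camera, hand_in, spot_in gives the robot as it stands.
- The arm moves only by the shell command python3 -m jog 'ROWS'. ROWS is JSON, one flat list of numbers, 7 for each row, row after row: the shift along the tool's x, y, z in m, then the turn, a rotation vector about the tool's x, y, z in rad, then the closure, from 0 (fully open) to 1 (shut). A call has 1 to 20 rows; each row is the pose to reach, as a shift and turn from the pose commanded when the call began, along the tool's axes at that moment; what a row does not reach only later rows make up. A row lasts 1/8 s, in which the tool goes at most 62.5 mm and 10.7 degrees, less where a joint would pass 70% of its speed; a pose out of reach is approached as far as the arm can. A call with a gripper value outside its range is refused whole. The fingers move at their own pace and stop on an object; the grip force is fixed at half the most. Time passes only in rows, so rows that repeat a pose let the fingers close. It gives the time, the measured TCP pose, the force, the opening and the grip force at its end, in the units of the state.
- get_obs(): the state, without advancing time (a new reading comes with each control period).
- camera(name): name is "scene" or "top"; returns a dict with "frame" (384x512x3 uint8, red, green, blue), "mtx" (3x3 intrinsics, pixels), "distortion" ([k1, k2, p1, p2, k3] as OpenCV has them; the pictures are not rectified), "extrinsics" (4x4, takes a point from camera to world coordinates). Camera axes: x right, y up, looking along -z (the intrinsics and any distortion apply to the point x, -y, -z); pixel columns grow to the right and rows downward; lengths in m; the calibration is good to about 2 mm. A picture is of the moment at which its call begins. There is no depth.
- hand_in(): hands the job in; it is judged then, once.
Trained networks look in a picture, given as the dict that the camera call returned (one of the last four; its "shot" number tells which), for a name from the list of things; names that differ only in an ending like _2 or _b are one class to them, and where a whole thing is asked for, a point or a joint stands for the part that bears it (a point fixed in the world has none). Each returns a list of dicts, best first, with "confidence" (0 to 1); they miss things now and then, are a little off and sometimes report something else, mostly with a low value. They report only what shows in the picture. A call takes as long as a camera call.
- spot_in(picture, name): "xyz" ([x, y, z] in m, in world coordinates, good to about 4 mm: the middle of the surface that is visible of it).
The state is a dict: "time_s": time; "q": joint angles; "dq": joint speeds; "joint_efforts": joint torques, N m; "eef_pos": TCP position; "eef_rot": TCP orientation; "wrist_force": force on the tool from outside, world axes, zero at the start; "torque": the same for the moment, N m; "opening": opening from 0.0 (shut) to 1.0 (fully open); "grasp_force": force on a finger pad.
Only numpy, scipy, OpenCV 4.12 (cv2) and the standard library are available. Lean on these libraries where they do the work, as an engineer would, in place of code of your own. Each camera call takes 0.05 s, during which the arm holds its last target. There are 200 camera calls.

### The job

Inside this bench length comparator's hood, out of sight, is a sprung measuring anvil that is set somewhere different each time. Push the carriage along its guideway until you feel its spindle bear firmly on the anvil, gently, without driving the anvil to the end of its spring travel, and leave it there; then throw the lock lever over towards the hood. Do not disturb the other things on the bench.

Things in the scene. Friction and masses are not known exactly. Their poses are not given: they have to be found in the camera images.
- bed: bench comparator's fixed bed: dark steel slab 500 (x) x 110 (y) x 20 mm. Origin: centre of its underside, on the table; +x points along the guideway from carriage to hood. Guide rails 12 mm high at y = +-36 mm from x = -250 to +45 mm leave a 60 mm wide guideway
- mouth (a point): centre of the mouth (40 mm wide, 48 mm high) of the closed grey hood, at bed x = 45 mm, 44 mm above the table. The hood is 190 long x 80 mm wide, its top 88 mm above the table. Hidden inside is the sprung anvil, a disc of 28 mm diameter; its face lies 80 to 130 mm in from the mouth
- carriage: loose aluminium carriage in the guideway, 0.9 kg: block 130 x 56 x 32 mm, at its rear (-x) end an upright push plate 12 mm thick, 55 mm high; a 16 mm steel spindle reaches 150 mm ahead of the block into the hood. Origin under the block's middle, 20 mm above the table; x forward along the spindle. It slides with about 3 to 6 N
- push_face (a point): centre of the rear face of the carriage's push plate, 65 mm behind the carriage's origin and 28 mm above its underside (48 mm above the table); push here towards +x of the bed
- anvil (a joint): how far the hidden anvil is pushed in against its spring, m: 0 untouched, spring of 0.8 N per mm, solid at 0.011. Firmly borne on means 1 to 8 mm
- lever (a joint): lock lever, rad: about 0 = leaning towards the bed's -x (unlocked), 1.0 = fully over towards +x (the hood; locked). It stays where it is left
- lever_tip (a point): top end of the black lock lever, which stands on a bracket on the bed's +y side, pivoting about an axis along the bed's y; it is pushed at the tip towards the bed's +x
- micrometer: bystander: loose black frame micrometer lying flat, about 150 x 90 x 14 mm
- bin: bystander: white cardboard bin with rods, 200 x 110 x 70 mm
- thimble: bystander: loose steel thimble standing upright, 22 mm diameter, 55 mm high
- case: bystander: dark wooden case, 90 x 170 x 30 mm

How it is judged:
By the outcome, as a careful person would: the job done as asked, in the order asked, and still so for the second after the job is handed in, with the robot touching nothing.
It also fails if it takes over 70 s, if anything falls off the work surface, if the arm or the gripper's body presses on something with over 40 N, if the wrist force passes 120 N, or if a joint passes its speed limit or range.

## Working session

There is one attempt and no reset: what is moved stays moved. The work goes in short steps, Python scripts to look and compute and a shell command to move; the robot and the scene stay as the last step left them, time stands still between calls to the robot, and variables do not carry over. Pictures are saved under pics/ and viewed, at most 10 in all, crops included, and the job is handed in when it is done.

```bash
mkdir -p pics; ls
python3 - <<'E'
from bench import *
import cv2
o=get_obs();print({k:o[k] for k in('time_s','eef_pos','eef_rot','wrist_force','opening')})
for n in('scene','top'):
    p=camera(n);cv2.imwrite(f'pics/{n}0.png',p['frame'][:,:,::-1])
    for t in('bed','carriage','push_face','lever_tip','lever','mouth','micrometer','bin','thimble','case'):
        try:print(n,t,[(d['xyz'],d['confidence']) for d in spot_in(p,t)][:2])
        except Exception as e:print(n,t,e)
E
```

```text
pics
{'time_s': 0.0, 'eef_pos': array([0.25842699, 0.51306733, 0.2553998 ]), 'eef_rot': array([-3.70345911e-04,  2.31290381e-01,  9.72884359e-01, -8.03931669e-04]), 'wrist_force': array([0.14436038, 0.56380615, 0.45946562]), 'opening': 0.9977392992737579}
scene bed [([0.8139, 0.0414, 0.0422], 0.58)]
scene carriage [([0.6174, 0.0595, 0.0519], 0.68)]
scene push_face [([0.6183, 0.0626, 0.0539], 0.71), ([0.8155, 0.0426, 0.0392], 0.33)]
scene lever_tip [([0.7196, 0.1592, 0.1085], 0.53)]
scene lever []
scene mouth [([0.8167, 0.0441, 0.0417], 0.96)]
scene micrometer [([0.4151, -0.3469, 0.01], 0.9)]
scene bin []
scene thimble []
scene case [([0.6241, -0.3614, 0.0278], 0.67)]
top bed [([0.7575, 0.0623, 0.0344], 0.9), ([0.6134, -0.3595, 0.0293], 0.66)]
top carriage [([0.6174, 0.0587, 0.051], 0.63)]
top push_face [([0.6204, 0.0549, 0.0537], 0.88), ([0.4148, -0.3505, 0.0136], 0.61)]
top lever_tip []
top lever []
top mouth [([0.7556, 0.0615, 0.0344], 0.6)]
top micrometer [([0.4112, -0.3524, 0.0138], 0.69)]
top bin [([0.6003, 0.4164, 0.016], 0.95)]
top thimble []
top case [([0.6129, -0.3596, 0.0323], 0.58), ([0.7557, 0.0613, 0.035], 0.3)]
```

View pics/scene0.png

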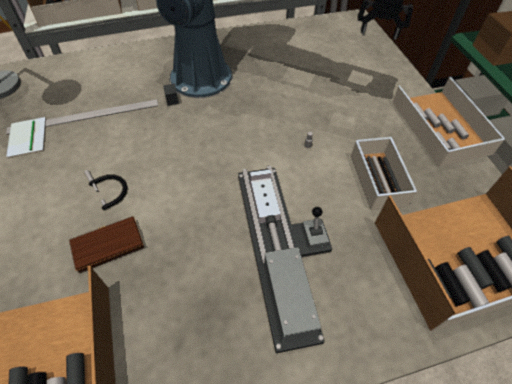

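View pics/top0.png

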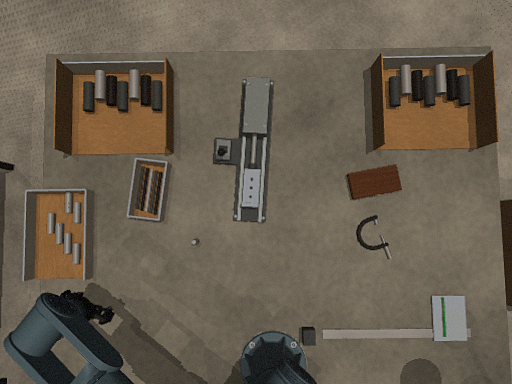

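The scene and top views agree. The bed runs away from the robot, with its rear end at about (250,221) in the top view and the hood end at (258,80). The carriage is at (252,188), the lever at (222,150) and the thimble at (195,241). I'll enlarge both to measure the axis.

Run:
```python
import cv2,numpy as np
t=cv2.imread('pics/top0.png')[70:230,205:280];s=cv2.imread('pics/scene0.png')[160:350,230:340]
t=cv2.resize(t,None,fx=3.7,fy=3.7,interpolation=2);s=cv2.resize(s,None,fx=3.1,fy=3.1,interpolation=2)
h=max(t.shape[0],s.shape[0]);c=np.zeros((h,t.shape[1]+s.shape[1],3),np.uint8)
c[:t.shape[0],:t.shape[1]]=t;c[:s.shape[0],t.shape[1]:]=s;print(c.shape,t.shape);cv2.imwrite('pics/crop1.png',c)
```

```text
(592, 619, 3) (592, 278, 3)
```

View pics/crop1.png

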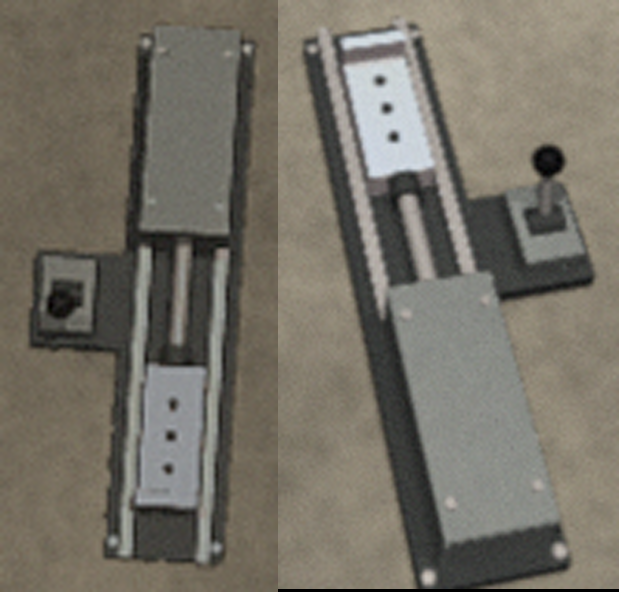

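The crop shows the bed corners, the hood top, the carriage with its push plate at the rear, and the lever knob at crop (65,300) in the top view and (548,160) in the scene view.

```bash
cat > h.py <<'E'
import numpy as np,cv2
def ray(p,uv):
    x=cv2.undistortPoints(np.array([[uv]],float),np.array(p['mtx']),np.array(p['distortion']))[0,0]
    E=np.array(p['extrinsics']);d=E[:3,:3]@np.array([x[0],-x[1],-1]);return E[:3,3],d
def atz(p,uv,z):
    o,d=ray(p,uv);return o+d*(z-o[2])/d[2]
def tri(a,b):
    (o1,d1),(o2,d2)=a,b;s=np.linalg.lstsq(np.c_[d1,-d2],o2-o1,rcond=None)[0]
    return (o1+s[0]*d1+o2+s[1]*d2)/2,np.linalg.norm(o1+s[0]*d1-o2-s[1]*d2)
E
python3 - <<'E'
from h import *;from bench import *
np.set_printoptions(precision=4,suppress=True)
T=camera('top');S=camera('scene')
t=lambda u,v:(205+u/3.7-.37,70+v/3.7-.37)
s=lambda u,v:(230+(u-278)/3.1-.34,160+v/3.1-.34)
B=[atz(T,t(*q),.02) for q in[(105,555),(222,562),(254,38),(138,35)]]
B2=[atz(S,s(*q),.02) for q in[(304,38),(420,587),(570,570)]]
print(np.array(B),np.array(B2))
ax=(B[2]+B[3]-B[0]-B[1]);print('yaw',np.arctan2(ax[1],ax[0]),np.linalg.norm(ax)/2,'c',sum(B)/4)
a2=B2[1]-B2[0];print('yaw s',np.arctan2(a2[1],a2[0]),np.linalg.norm(a2),'c?',(B2[0]+B2[2])/2)
H=[atz(T,t(*q),.088) for q in[(140,232),(230,236),(155,28),(238,30)]];print('hood',np.array(H))
print('plate top S',[atz(S,s(*q),.075) for q in[(340,38),(403,35)]])
print('carr rear T',[atz(T,t(*q),.075) for q in[(136,503),(197,507)]])
print('block front T',[atz(T,t(*q),.052) for q in[(148,365),(205,367)]])
print('knob',tri(ray(T,t(65,300)),ray(S,s(548,160))))
o=get_obs();print(o['time_s'])
for q in[(195,241)]:print('thimble',atz(T,q,.055))
E
```

```text
[[ 0.4905  0.1271  0.02  ]
 [ 0.4824  0.0183  0.02  ]
 [ 0.9809 -0.0205  0.02  ]
 [ 0.9858  0.0902  0.02  ]] [[ 0.4798  0.0197  0.02  ]
 [ 0.9742 -0.0211  0.02  ]
 [ 0.9917  0.0845  0.02  ]]
yaw -0.07609505581384357 0.49834527510900356 c [0.7349 0.0538 0.02  ]
yaw s -0.0822775759256604 0.49602851602920767 c? [0.7358 0.0521 0.02  ]
hood [[ 0.7799  0.0887  0.088 ]
 [ 0.7749  0.0076  0.088 ]
 [ 0.968   0.0727  0.088 ]
 [ 0.9648 -0.0029  0.088 ]]
plate top S [array([0.5305, 0.0407, 0.075 ]), array([0.5415, 0.0948, 0.075 ])]
carr rear T [array([0.536 , 0.0958, 0.075 ]), array([0.5316, 0.0411, 0.075 ])]
block front T [array([0.6638, 0.084 , 0.052 ]), array([0.6611, 0.0316, 0.052 ])]
knob (array([0.7155, 0.1566, 0.1107]), np.float64(0.0029072782379314637))
1.2
thimble [0.4204 0.2534 0.055 ]
```

```bash
cat >> h.py <<'E'
from scipy.spatial.transform import Rotation as R
YAW=-.078;C=np.array([.735,.053,0]);BX=np.array([np.cos(YAW),np.sin(YAW),0]);BY=np.array([-np.sin(YAW),np.cos(YAW),0])
bed=lambda x,y,z:C+x*BX+y*BY+np.array([0,0,z])
tobed=lambda p:np.array([(p-C)@BX,(p-C)@BY,p[2]])
def rows(o,x,y,z):
    "shift, turn to reach bed point, tool x along -bed x, tool down"
    q=np.array(o['eef_rot']);r=R.from_quat(q[[1,2,3,0]])
    g=R.from_matrix(np.c_[-BX,BY,[0,0,-1]])
    return np.round(r.inv().apply(bed(x,y,z)-o['eef_pos']),4),np.round((r.inv()*g).as_rotvec(),4)
E
python3 - <<'E'
from h import *;from bench import *
o=get_obs();print(rows(o,-.245,0,.2),rows(o,-.245,0,.063))
E
```

```text
(array([-0.4058, -0.2898,  0.0563]), array([ 0.    , -0.    , -0.3889])) (array([-0.4058, -0.2898,  0.1933]), array([ 0.    , -0.    , -0.3889]))
```

```bash
python3 -m jog '[-0.406,-0.29,0.056,0,0,-0.389,1,-0.406,-0.29,0.056,0,0,-0.389,1,-0.406,-0.29,0.056,0,0,-0.389,1,-0.406,-0.29,0.056,0,0,-0.389,1,-0.406,-0.29,0.056,0,0,-0.389,1,-0.406,-0.29,0.056,0,0,-0.389,1,-0.406,-0.29,0.056,0,0,-0.389,1,-0.406,-0.29,0.056,0,0,-0.389,1,-0.406,-0.29,0.056,0,0,-0.389,1,-0.406,-0.29,0.056,0,0,-0.389,1,-0.406,-0.29,0.12,0,0,-0.389,1,-0.406,-0.29,0.17,0,0,-0.389,1,-0.406,-0.29,0.193,0,0,-0.389,1,-0.406,-0.29,0.193,0,0,-0.389,1,-0.406,-0.29,0.193,0,0,-0.389,1]'
python3 - <<'E'
from h import *;from bench import *
o=get_obs();print(tobed(o['eef_pos']),rows(o,-.245,0,.063),o['wrist_force'],o['time_s'])
p=camera('scene');cv2.imwrite('pics/s2.png',cv2.resize(p['frame'][130:300,200:350,::-1],None,fx=3.5,fy=3.5))
E
```

```text
time_s: 3.08
eef_pos: [0.4914, 0.0729, 0.0646]
eef_rot: [0.001, 0.038, 0.999, 0.0]
wrist_force: [-0.2, 0.5, 0.8]
opening: 0.0
grasp_force: 0.0
[-0.24436325  0.00083976  0.0645931 ] (array([ 0.0006, -0.0008,  0.0016]), array([0.0001, 0.0018, 0.0019])) [-0.18019209  0.47045509  0.84896315] 3.075
```

View pics/s2.png

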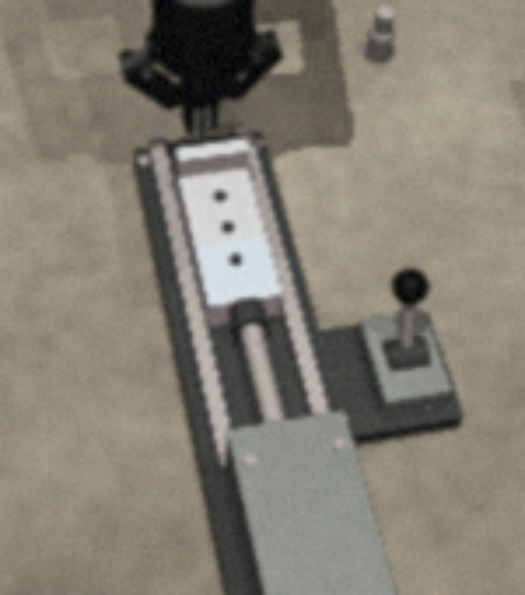

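The fingers are shut and stand just behind the push plate. I'll slide up to contact and start pushing along the first 40 mm, which should be free of the anvil.

```bash
python3 -m jog '[-0.015,-0.001,0,0,0,0,1,-0.022,-0.001,0,0,0,0,1,-0.026,-0.001,0,0,0,0,1]' | grep -E "eef_pos|force"
python3 -m jog '[-0.004,0,0,0,0,0,1,-0.008,0,0,0,0,0,1,-0.012,0,0,0,0,0,1,-0.016,0,0,0,0,0,1,-0.02,0,0,0,0,0,1]' | grep -E "eef_pos|wrist"
python3 -m jog '[-0.004,0,0,0,0,0,1,-0.008,0,0,0,0,0,1,-0.012,0,0,0,0,0,1,-0.016,0,0,0,0,0,1,-0.02,0,0,0,0,0,1]' | grep -E "eef_pos|wrist"
python3 -m jog '[-0.001,0,0,0,0,0,1,-0.002,0,0,0,0,0,1]' | grep -E "eef_pos|wrist"
python3 -m jog '[-0.001,0,0,0,0,0,1,-0.002,0,0,0,0,0,1]' | grep -E "eef_pos|wrist"
```

```text
eef_pos: [0.5178, 0.0685, 0.0638]
wrist_force: [-0.2, -1.2, -1.4]
grasp_force: 0.0
eef_pos: [0.5341, 0.0676, 0.0626]
wrist_force: [-9.0, 0.2, 6.4]
eef_pos: [0.554, 0.0661, 0.0626]
wrist_force: [-8.8, 0.8, 7.5]
eef_pos: [0.5559, 0.0659, 0.0626]
wrist_force: [-8.5, -0.2, 6.4]
eef_pos: [0.5579, 0.0658, 0.0625]
wrist_force: [-8.6, -0.2, 5.0]
```

Run:
```python
from h import *;from bench import *
o=get_obs();print(tobed(o['eef_pos']),rows(o,-.245,0,.063),o['wrist_force'],o['time_s'])
p=camera('scene');cv2.imwrite('pics/s3.png',cv2.resize(p['frame'][130:300,200:350,::-1],None,fx=3.5,fy=3.5))
```

```text
[-0.17753628 -0.00104034  0.06254523] (array([ 0.0675,  0.0011, -0.    ]), array([ 0.    , -0.0062,  0.0006])) [-8.5977302  -0.1591626   5.01592505] 5.25
```

View pics/s3.png

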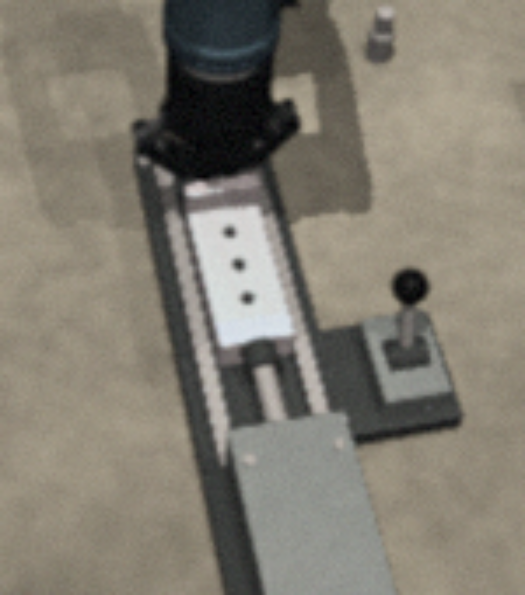

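The carriage moves freely ahead of the fingers, with a baseline of about 8.6 N including some vertical drag. I'll relieve the drag by rising slightly, then continue in small steps.

```bash
python3 -m jog '[-0.001,0,-0.001,0,0,0,1,-0.002,0,-0.0015,0,0,0,1,-0.003,0,-0.0015,0,0,0,1]' | grep -E "eef_pos|wrist"
for i in 1 2 3; do python3 -m jog '[-0.001,0,0,0,0,0,1,-0.002,0,0,0,0,0,1]' | grep -E "eef_pos|wrist"; done
```

```text
eef_pos: [0.5628, 0.0652, 0.0641]
wrist_force: [-3.8, -0.2, -2.4]
eef_pos: [0.5654, 0.065, 0.0646]
wrist_force: [-4.4, -0.2, -3.4]
eef_pos: [0.5676, 0.0648, 0.0648]
wrist_force: [-4.1, 0.9, -3.6]
eef_pos: [0.5696, 0.0646, 0.0648]
wrist_force: [-3.5, 0.2, -2.4]
```

```bash
for i in 1 2; do python3 -m jog '[-0.001,0,0,0,0,0,1,-0.002,0,0,0,0,0,1]' | grep -E "eef_pos|wrist"; done
```

```text
eef_pos: [0.5716, 0.0645, 0.0648]
wrist_force: [-2.9, 0.1, -2.5]
eef_pos: [0.5736, 0.0644, 0.0648]
wrist_force: [-4.1, -0.4, -2.0]
```

```bash
for i in 1 2; do python3 -m jog '[-0.001,0,0,0,0,0,1,-0.002,0,0,0,0,0,1]' | grep -E "eef_pos|wrist"; done
```

```text
eef_pos: [0.5756, 0.0642, 0.0648]
wrist_force: [-3.9, 0.9, -3.0]
eef_pos: [0.5775, 0.0641, 0.0648]
wrist_force: [-3.5, 0.7, -1.9]
```

```bash
for i in 1 2; do python3 -m jog '[-0.001,0,0,0,0,0,1,-0.002,0,0,0,0,0,1]' | grep -E "eef_pos|wrist"; done
```

```text
eef_pos: [0.5796, 0.0639, 0.0648]
wrist_force: [-3.3, 1.0, -2.6]
eef_pos: [0.5815, 0.0637, 0.0648]
wrist_force: [-3.6, 0.2, -2.8]
```

```bash
python3 -m jog '[-0.001,0,0,0,0,0,1,-0.002,0,0,0,0,0,1]' | grep -E "eef_pos|wrist"
```

```text
eef_pos: [0.5835, 0.0636, 0.0648]
wrist_force: [-4.2, 1.0, -2.0]
```

```bash
for i in 1 2; do python3 -m jog '[-0.001,0,0,0,0,0,1,-0.002,0,0,0,0,0,1]' | grep -E "eef_pos|wrist"; done
```

```text
eef_pos: [0.5855, 0.0635, 0.0648]
wrist_force: [-4.1, 0.1, -3.0]
eef_pos: [0.5872, 0.0633, 0.0648]
wrist_force: [-7.1, 0.5, -1.0]
```

```bash
python3 -m jog '[-0.0005,0,0,0,0,0,1,-0.0005,0,0,0,0,0,1]' | grep -E "eef_pos|wrist";python3 -m jog '[-0.0005,0,0,0,0,0,1,-0.0005,0,0,0,0,0,1]' | grep -E "eef_pos|wrist"
```

```text
eef_pos: [0.5875, 0.0633, 0.0648]
wrist_force: [-7.3, -0.1, -0.5]
eef_pos: [0.5879, 0.0633, 0.0648]
wrist_force: [-7.4, 0.2, 0.6]
```

```bash
python3 -m jog '[-0.0005,0,0,0,0,0,1,-0.001,0,0,0,0,0,1]' | grep -E "eef_pos|wrist";python3 -m jog '[-0.0005,0,0,0,0,0,1,-0.001,0,0,0,0,0,1]' | grep -E "eef_pos|wrist"
```

```text
eef_pos: [0.5886, 0.0632, 0.0648]
wrist_force: [-7.7, 1.1, 1.8]
eef_pos: [0.5893, 0.0632, 0.0648]
wrist_force: [-11.2, 1.0, 1.9]
```

The force is up from 4 N to 11 N over about 4 mm of advance, and the arm is starting to lag, so the spindle is bearing on the anvil. I'll back away gently, rise and look.

```bash
python3 -m jog '[0.001,0,0,0,0,0,1,0.002,0,0,0,0,0,1,0.004,0,0,0,0,0,1,0.008,0,0,0,0,0,1,0.03,0,0,0,0,0,1,0.03,0,-0.06,0,0,0,1,0.03,0,-0.12,0,0,0,1,0.03,0,-0.14,0,0,0,1,0.03,0,-0.14,0,0,0,1]' | grep -E "eef_pos|wrist|time"
python3 - <<'E'
from h import *;from bench import *
np.set_printoptions(precision=4,suppress=True)
o=get_obs();T=camera('top');S=camera('scene')
a=cv2.resize(T['frame'][70:230,205:280,::-1],None,fx=3.7,fy=3.7);b=cv2.resize(S['frame'][160:350,230:340,::-1],None,fx=3.1,fy=3.1)[:a.shape[0]]
c=np.zeros((592,a.shape[1]+b.shape[1],3),np.uint8);c[:len(a),:a.shape[1]]=a;c[:len(b),a.shape[1]:]=b;cv2.imwrite('pics/c4.png',c)
t=lambda u,v:(205+u/3.7-.37,70+v/3.7-.37)
print('knob',tobed(np.array([.7155,.1566,.1107])),'bracket',tobed(atz(T,t(67,297),.03)))
print('base edges',tobed(atz(T,t(35,252),.02)),tobed(atz(T,t(30,346),.02)))
for n,P in(('S',S),('T',T)):
  for k in('lever_tip','push_face','carriage'):print(n,k,[(tobed(np.array(d['xyz'])),d['confidence']) for d in spot_in(P,k)][:1])
print(rows(o,-.085,.102,.2),rows(o,-.085,.102,.112),o['time_s'])
E
```

```text
time_s: 10.8
eef_pos: [0.5621, 0.0653, 0.2074]
wrist_force: [0.8, 0.1, -0.1]
knob [-0.0275  0.1018  0.1107] bracket [-0.0112  0.106   0.03  ]
base edges [0.0316 0.1401 0.02  ] [-0.0581  0.1385  0.02  ]
S lever_tip [(array([-0.0174,  0.1035,  0.1064]), 0.67)]
S push_face [(array([-0.0616,  0.0013,  0.0549]), 0.82)]
S carriage [(array([-0.0577, -0.0006,  0.0509]), 0.8)]
T lever_tip [(array([-0.0246, -0.0011,  0.054 ]), 0.61)]
T push_face [(array([-0.0258, -0.0013,  0.0581]), 0.88)]
T carriage [(array([-0.0283,  0.0044,  0.053 ]), 0.73)]
(array([-0.0883,  0.1032,  0.0079]), array([-0.0001,  0.0059,  0.0002])) (array([-0.0878,  0.1032,  0.0959]), array([-0.0001,  0.0059,  0.0002])) 10.8
```

View pics/c4.png

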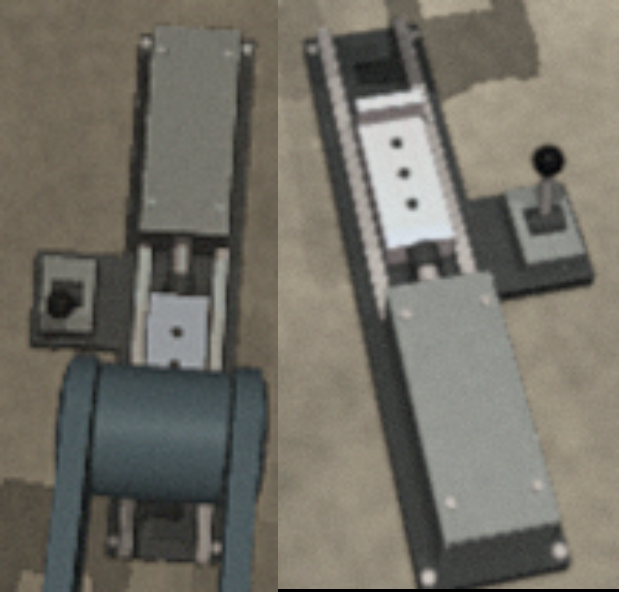

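The carriage is well in, the lever is still unlocked with its knob at bed (-27,102,111) mm, and nothing else has moved. Next I go behind the knob.

```bash
python3 -m jog '[-0.04,0.05,0.004,0,0.003,0,1,-0.088,0.103,0.008,0,0.006,0,1,-0.088,0.103,0.008,0,0.006,0,1,-0.088,0.103,0.008,0,0.006,0,1,-0.088,0.103,0.06,0,0.006,0,1,-0.088,0.103,0.105,0,0.006,0,1,-0.088,0.103,0.105,0,0.006,0,1,-0.088,0.103,0.105,0,0.006,0,1]' | grep -E "eef_pos|wrist|time"
python3 -m jog '[-0.01,0,0,0,0,0,1,-0.02,0,0,0,0,0,1,-0.03,0,0,0,0,0,1,-0.04,0,0,0,0,0,1,-0.05,0,0,0,0,0,1]' | grep -E "eef_pos|wrist|time"
python3 -m jog '[-0.006,0,0,0,0,0,1,-0.012,0,0,0,0,0,1]' | grep -E "eef_pos|wrist|time"
python3 - <<'E'
from h import *;from bench import *
o=get_obs();print(tobed(o['eef_pos']))
S=camera('scene');cv2.imwrite('pics/s5.png',cv2.resize(S['frame'][150:300,230:350,::-1],None,fx=4,fy=4))
E
```

```text
time_s: 12.2
eef_pos: [0.6571, 0.1606, 0.102]
wrist_force: [-0.3, 0.0, -0.0]
time_s: 12.82
eef_pos: [0.7066, 0.1574, 0.0993]
wrist_force: [-1.0, 0.2, 0.5]
time_s: 13.08
eef_pos: [0.7184, 0.1564, 0.0992]
wrist_force: [-0.6, -0.8, 0.9]
[-0.02465047  0.10179927  0.09919659]
```

View pics/s5.png

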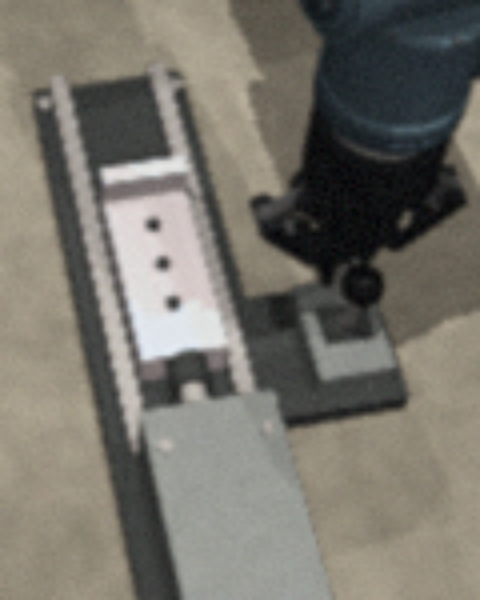

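The fingers bear on the knob, which has begun to swing. I'll keep pushing, shifted slightly towards +y.

```bash
python3 -m jog '[-0.005,0.003,0,0,0,0,1,-0.01,0.003,0,0,0,0,1,-0.015,0.003,0,0,0,0,1]' | grep -E "eef_pos|wrist|time"
for i in 1 2; do python3 -m jog '[-0.004,0,0,0,0,0,1,-0.008,0,0,0,0,0,1]' | grep -E "eef_pos|wrist"; done
```

```text
time_s: 13.5
eef_pos: [0.7331, 0.1584, 0.0989]
wrist_force: [-1.5, 0.2, 0.4]
eef_pos: [0.738, 0.1581, 0.0985]
wrist_force: [-21.4, 0.7, 9.9]
eef_pos: [0.7394, 0.1582, 0.098]
wrist_force: [-49.0, 0.3, 27.3]
```

End stop reached, so I back off, rise and look.

```bash
python3 -m jog '[0.008,0,0,0,0,0,1,0.02,0,0,0,0,0,1,0.06,0,0,0,0,0,1,0.06,0,-0.05,0,0,0,1,0.08,0.03,-0.1,0,0,0,1,0.12,0.06,-0.13,0,0,0,1,0.17,0.08,-0.13,0,0,0,1,0.17,0.08,-0.13,0,0,0,1]' | grep -E "eef_pos|wrist|time"
python3 - <<'E'
from h import *;from bench import *
np.set_printoptions(precision=4,suppress=True)
T=camera('top');S=camera('scene')
a=cv2.resize(T['frame'][70:230,205:280,::-1],None,fx=3.7,fy=3.7);b=cv2.resize(S['frame'][160:350,230:340,::-1],None,fx=3.1,fy=3.1)
c=np.zeros((592,a.shape[1]+b.shape[1],3),np.uint8);c[:len(a),:a.shape[1]]=a;c[:len(b),a.shape[1]:]=b;cv2.imwrite('pics/c6.png',c)
for n,P in(('S',S),('T',T)):
  for k in('lever_tip','thimble','micrometer','case'):print(n,k,[(tobed(np.array(d['xyz'])),d['confidence']) for d in spot_in(P,k)][:1])
E
```

```text
time_s: 15.0
eef_pos: [0.5842, 0.2521, 0.2312]
wrist_force: [0.6, 0.6, -0.4]
S lever_tip [(array([0.0257, 0.102 , 0.105 ]), 0.62)]
S thimble [(array([-0.3218,  0.1802,  0.0298]), 0.49)]
S micrometer [(array([-0.2861, -0.4225,  0.0129]), 0.76)]
S case [(array([-0.0776, -0.4231,  0.0287]), 0.96)]
T lever_tip []
T thimble []
T micrometer [(array([-0.2891, -0.4256,  0.015 ]), 0.67)]
T case []
```

View pics/c6.png

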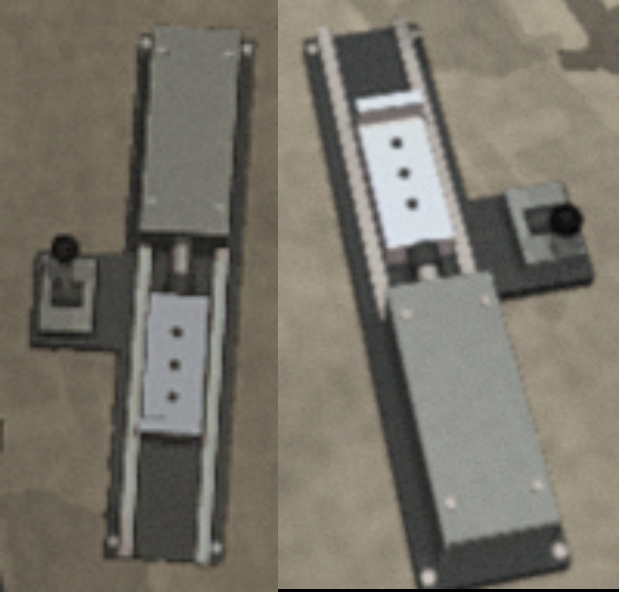

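The lever is fully over towards the hood and hit its stop. The carriage stands where I left it (block front still at top-crop v≈295), and the bench items are unmoved.

```bash
python3 -c "
from bench import hand_in;print(hand_in())"
```

```text
the job is handed in; nothing more can be done
None
```

I handed the job in: the carriage's spindle bears on the anvil, pushed in an estimated 2–5 mm (judged from force and travel), then the lever was thrown to its stop at the hood side. In the final pictures the carriage had not shifted, and nothing else on the bench appeared disturbed.

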